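# Load the cell box and hold its lid half open

## Task

With the lid still shut, slide the tray with its battery cell through the front slot of the cell box on the bench until it is fully home against the back, and let go of it. Then lift the box's lid, which has a bow handle, to 45 degrees and keep it there so that the cell can be probed: the lid falls shut by itself, so finish while still holding it at that angle. Keep the cell in the tray and leave the other things on the bench alone.

Things in the scene. Friction and masses are not known exactly. Their poses are not given: they have to be found in the camera images.
- cell_box: Grey steel box fixed to the bench, 96 (x) x 84 (y) x 60 mm high with its lid shut; side feet 3 mm high reach y = +-58 mm. Origin: centre of its underside, on the bench. x points from the front face (x -48 mm) to the back. Open underneath: the tray slides on the bench itself, between guide rails 40 mm apart, until it stops at the inner back wall, x +44 mm. Place and yaw vary.
- slot (a point): Middle of the lower edge of the tray slot in the box front, at bench height (box x -48 mm). The slot is 40 mm wide and 36 mm high from the bench up, with no sill. Fixed: to the right of tray and box (smaller y) stand a soldering-iron stand (its base, y up to 248 mm, is 26 mm high) and stacked instruments up to 240 mm high, to their left a taller microscope on a mat 26 mm high (y from 393 mm).
- lid (a joint): Opening angle of the box's flat lid in rad: 0 shut, grows as the front edge rises, stop at 1.4. Hinge along the box's y axis at the top of the back. The lid (0.3 kg or so, free hinge) falls shut whenever it is let go.
- lid_panel: The lid with its handle: grey plate 98 x 86 x 5 mm; origin in the middle of the hinge line (box frame x +48, z 57.5 mm), it turns with the lid. The steel bow handle stands on its front part: two posts at y = -32 and +32 mm and a bar between them, parallel to the hinge.
- lid_bar (a point): Middle of the handle's round bar: 10 mm thick, 54 mm free between the posts, 36 mm above the lid's top face; lid_panel frame x -88, z +38.5 mm. Lid shut: 96 mm above the bench, 8 mm behind the box's front face. The bar can turn between the fingers, so a tool pointing straight down may hold it up to 45 degrees of opening.
- lid_hinge (a point): Middle of the hinge line, fixed on the box (box frame x +48, y 0, z 57.5 mm).
- cell_tray: Loose aluminium tray, about 0.2 kg empty: body 84 (x) x 32 (y) x 14 mm high, floor and walls 3 mm. Origin: centre of that body's underside. A flat tongue runs from its front towards -x to x -109 mm and carries an upright grip block. The +x end enters the slot first. Fully home, its origin is 2 mm behind the box's, x axes alike. Starts in front of the box.
- tray_grip (a point): Point on the tray's black grip block, 50 mm above the bench and 96 mm in front of the tray's origin (tray -x). The block measures 24 (x) x 14 (y) mm, from the tongue up to 66 mm above the bench. With the tray home it stays 46 mm in front of the box's front face.
- cell: Battery cell, 66 mm long, 18 mm thick, lying loose along x in the tray. Origin: underside of the cell, at its middle.
- wick_reel: Small reel, 40 mm across, 14 mm high, lying on the bench; bystander. Origin: centre of its underside.
- flux_tin: Round tin, 47 mm across, 22 mm high; bystander. Origin: centre of its underside.
- tape_roll: Black tape roll lying flat, 68 mm across, 19 mm high; bystander. Origin: centre of its underside.
Things that resemble listed ones, but are neither listed nor needed, are in the scene too. Of the things that look like the cell, the larger one is meant.

How it is judged:
On the way, in this order (a step that is already met when the one before it is completed fails the run):
1. the loaded tray is fully home in the box and let go, the lid still shut (x of cell_tray in the frame of cell_box between -0.006 and 0.008 m and z of cell_tray in the frame of cell_box below 0.008 m and y of cell_tray in the frame of cell_box between -0.008 and 0.008 m and angle between the x axis of cell_tray and the x axis of cell_box, either way round below 0.17 rad and horizontal distance between cell and cell_tray below 0.035 m and z of cell in the frame of cell_tray below 0.02 m and contact force between cell_tray and the fingers below 0.1 N and value of joint lid below 0.12 rad), for 0.2 s.
2. the lid is lifted to 45 degrees and held by the fingers (value of joint lid between 0.645 and 0.925 rad and contact force between lid_panel and the fingers above 0.5 N), for 0.2 s.
At the end, for the whole second after the job is handed in: Tray home: within 8 mm of the back wall, 8 mm sideways, 10 degrees of the slot, on the bench, cell in it, not touched. Lid still at 45 degrees (+-8), held by the fingers alone (0.5 N or more of contact), nothing loose propping it (all of step 2 and x of cell_tray in the frame of cell_box between -0.006 and 0.008 m and z of cell_tray in the frame of cell_box below 0.008 m and y of cell_tray in the frame of cell_box between -0.008 and 0.008 m and angle between the x axis of cell_tray and the x axis of cell_box, either way round below 0.17 rad and horizontal distance between cell and cell_tray below 0.035 m and z of cell in the frame of cell_tray below 0.02 m and contact force between lid_panel and cell_tray below 0.1 N and contact force between lid_panel and cell below 0.1 N and contact force between lid_panel and wick_reel below 0.1 N and contact force between lid_panel and flux_tin below 0.1 N and contact force between lid_panel and tape_roll below 0.1 N and velocity of joint lid between -0.1 and 0.1 rad/s and contact force between cell_tray and the fingers below 0.1 N); the arm keeps its last pose, push and grip.
It fails at once if a bystander was moved by more than 30 mm (distance of any of wick_reel, flux_tin, tape_roll from where it was at the start of the episode above 0.03 m).
It fails at once if a cell left the tray (horizontal distance between cell and cell_tray above 0.06 m).
It fails at once if the lid was lifted before the tray was in the box (value of joint lid above 0.3 rad and x of cell_tray in the frame of cell_box below -0.03 m).
It also fails if it takes over 61 s, if anything falls off the work surface, if the arm or the gripper's body presses on something with over 40 N, if the wrist force passes 120 N, or if a joint passes its speed limit or range.

## Robot

A 6-joint arm with a two-finger parallel gripper is mounted at the origin on a cart in front of the work surface, level with it; the furniture and walls round the work are solid. World frame = base frame: x ahead of the robot, y to its left, z up, the work surface at z = 0. Lengths are in m, angles in rad, forces in N, time in s.
With the tool pointing down it reaches from about 0.3 to 0.75 m from the base axis. Payload 8.5 kg.
Tool frame: the origin (TCP) lies between the finger pads, 19 mm behind the fingertips; this is the grasp point; z points along the fingers, y is the line along which they close (so a half turn about z gives the same grasp; the last joint's range is limited). The gripper opens to 85 mm and grips with 20 to 120 N. Pads are 22 mm wide; open, the fingers measure 114 mm over their backs; the gripper's body (76 mm by 85 mm) begins 54 mm behind the grasp point. The pads swing forward as they close: fully open they stand 13 mm farther back than shut.
Start: joints at [1.134, 0.381, 1.297, -0, 1.464, -0.215], TCP at [0.121, 0.537, 0.25] pointing down, gripper open.
Joint ranges: [-3.11, 3.11], [-0.89, 2.33], [0.22, 2.48], [-1.42, 4.56], [0.17, 2.85], [-2.88, 2.88]. Speed limits (rad/s): [2.39, 2.39, 3.14, 3.14, 3.14, 3.14].

## Interface

Orientations are given as a 3x3 rotation matrix whose columns are the frame's x, y, z axes.
In Python, from plant import env, optics gives the robot as it stands.
- The arm moves only by the shell command python3 -m jog 'ROWS'. ROWS is JSON, a list of rows, each an object of numbers: "dx", "dy", "dz": the shift along the tool's x, y, z in units of 25 mm (1.0 is 25 mm); "rx", "ry", "rz": the turn, a rotation vector about the tool's x, y, z in rad; "grip": the finger opening in mm, from 0 to 85.4. In form: [{"dx": .., "dy": .., "dz": .., "rx": .., "ry": .., "rz": .., "grip": ..}, ...]. A call has 1 to 20 rows; each row shifts and turns the commanded pose from where the row before left it, along the tool's axes as they then stand; what a row does not reach is not made up. A row lasts 1/8 s, in which the tool goes at most 62.5 mm and 10.7 degrees, less where a joint would pass 70% of its speed; a pose out of reach is approached as far as the arm can. A call is refused whole if a number of a shift passes 1 or a number of a turn 0.188, either way. A call with a gripper value outside its range is refused whole. The fingers move at their own pace and stop on an object; the grip force is fixed at half the most. Time passes only in rows, so rows that do not move let the fingers close. It gives the time, the measured TCP pose, the force, the opening and the grip force at its end, in the units of the state.
- env.read_state(): the state, without advancing time (a new reading comes with each control period).
- optics.capture(name): name is "side" or "top"; returns a dict with "frame" (480x640x3 uint8, blue, green, red), "fx", "fy", "cx", "cy" (pixels), "dist_coeffs" ([k1, k2, p1, p2, k3] as OpenCV has them; the pictures are not rectified), "R" (3x3) and "t" (3): a world point X has camera coordinates R X + t. Camera axes: x right, y down, z forward; pixel columns grow to the right and rows downward; lengths in m; the calibration is good to about 2 mm. A picture is of the moment at which its call begins. There is no depth.
- env.job_done(): hands the job in; it is judged then, once.
The state is a dict: "t": time; "joint_positions": joint angles; "qd": joint speeds; "joint_efforts": joint torques, N m; "tool_pos": TCP position; "orientation": TCP orientation; "ft_force": force on the tool from outside, world axes, zero at the start; "ft_torque": the same for the moment, N m; "gripper_width": finger opening in m; "gripper_force": force on a finger pad.
Only numpy, scipy, OpenCV 4.12 (cv2) and the standard library are available. Lean on these libraries where they do the work, as an engineer would, in place of code of your own. Each camera call takes 0.05 s, during which the arm holds its last target. There are 200 camera calls.

## Working session

There is one attempt and no reset: what is moved stays moved. The work goes in short steps, Python scripts to look and compute and a shell command to move; the robot and the scene stay as the last step left them, time stands still between calls to the robot, and variables do not carry over. Pictures are saved under pics/ and viewed, at most 10 in all, crops included, and the job is handed in when it is done.

```bash
mkdir -p pics; python3 - <<'E'
from plant import env, optics
import cv2,pickle
for n in("top","side"):
    c=optics.capture(n); cv2.imwrite(f"pics/{n}0.png",c["frame"]); pickle.dump(c,open(f"{n}0.pkl","wb"))
    print(n,c["fx"],c["R"].tolist() if hasattr(c["R"],'tolist') else c["R"],c["t"],c["dist_coeffs"])
s=env.read_state();print(s["tool_pos"],s["orientation"],s["t"])
E
```

```text
top 466.1796645003847 [[-0.025516902591582662, -0.9996743652414015, -0.0002261887104298945], [-0.9974399239820753, 0.025474986362244646, -0.06681783531718896], [0.06680183926182885, -0.0014793745450323223, -0.9977651656187403]] [0.29980678 0.47732522 0.94830424] [-0.02580723  0.          0.          0.          0.        ]
side 544.5588882968834 [[0.8244275567453062, -0.5659334056716294, -0.006211603969679217], [-0.395525491140606, -0.5682649721204824, -0.7215500726345261], [0.4048194530120156, 0.5973226111623587, -0.6923343907803758]] [-0.24152164  0.4028038   0.63023794] [-0.00801711  0.          0.          0.          0.        ]
[0.12090022 0.53630076 0.24949217] [[-9.75499343e-01  2.20001625e-01 -5.62116277e-04]
 [ 2.20002148e-01  9.75498698e-01 -1.15988530e-03]
 [ 2.93167045e-04 -1.25513414e-03 -9.99999169e-01]] 0.1
```

View pics/top0.png

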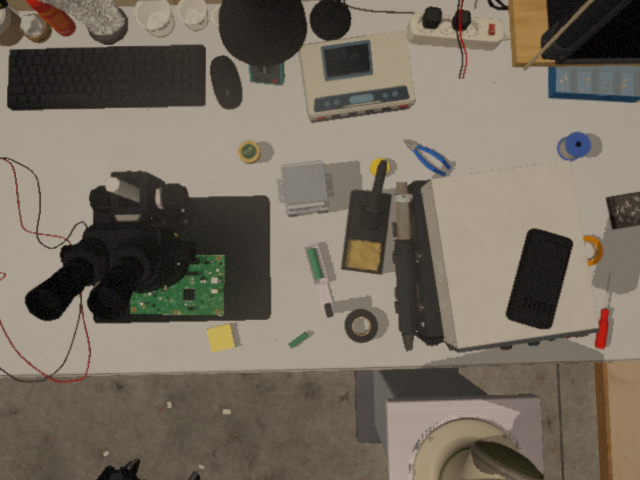

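View pics/side0.png

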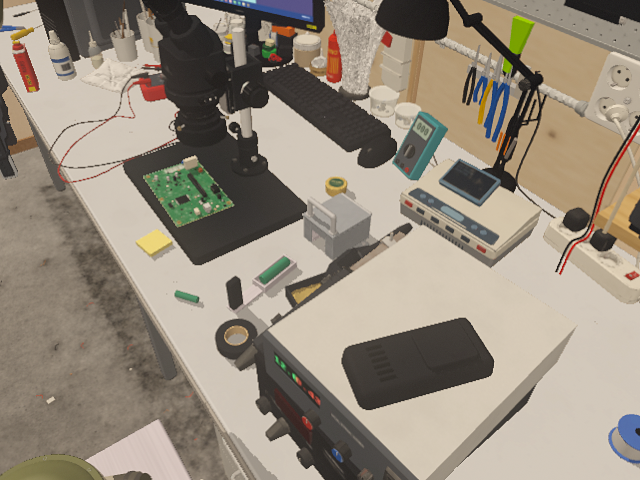

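The top view shows the box at (305,187), with its handle on the front (lower) side. The tray is at (318,265) with its black grip at (328,310). There are two green cells: (315,263) in the tray and a smaller loose one at (301,339). The larger one in the tray is the one meant. An enlarged crop should confirm this and give me edges.

```bash
python3 - <<'E'
import cv2,pickle,numpy as np
t=pickle.load(open("top0.pkl","rb"))["frame"];s=pickle.load(open("side0.pkl","rb"))["frame"]
a=cv2.resize(t[150:350,270:370],None,fx=3,fy=3,interpolation=cv2.INTER_CUBIC)
b=cv2.resize(s[190:340,220:385],None,fx=3,fy=3,interpolation=cv2.INTER_CUBIC)
im=np.zeros((600,800,3),np.uint8);im[:600,:300]=a;im[:450,300:795]=b
cv2.imwrite("pics/crop.png",im)
E
cat > h.py <<'E'
import numpy as np,cv2,pickle
def ray(c,uv):
    K=np.array([[c["fx"],0,c["cx"]],[0,c["fy"],c["cy"]],[0,0,1]])
    p=cv2.undistortPoints(np.array(uv,float).reshape(-1,1,2),K,np.array(c["dist_coeffs"]))[:,0]
    R=np.array(c["R"]);o=-R.T@np.array(c["t"])
    return o,np.c_[p,np.ones(len(p))]@R
def plane(c,uv,z):
    o,d=ray(c,uv); return o+d*((z-o[2])/d[:,2])[:,None]
def proj(c,X):
    K=np.array([[c["fx"],0,c["cx"]],[0,c["fy"],c["cy"]],[0,0,1]])
    return cv2.projectPoints(np.array(X,float).reshape(-1,1,3),cv2.Rodrigues(np.array(c["R"]))[0],np.array(c["t"],float),K,np.array(c["dist_coeffs"]))[0][:,0]
E
```

```text
(no output)
```

View pics/crop.png

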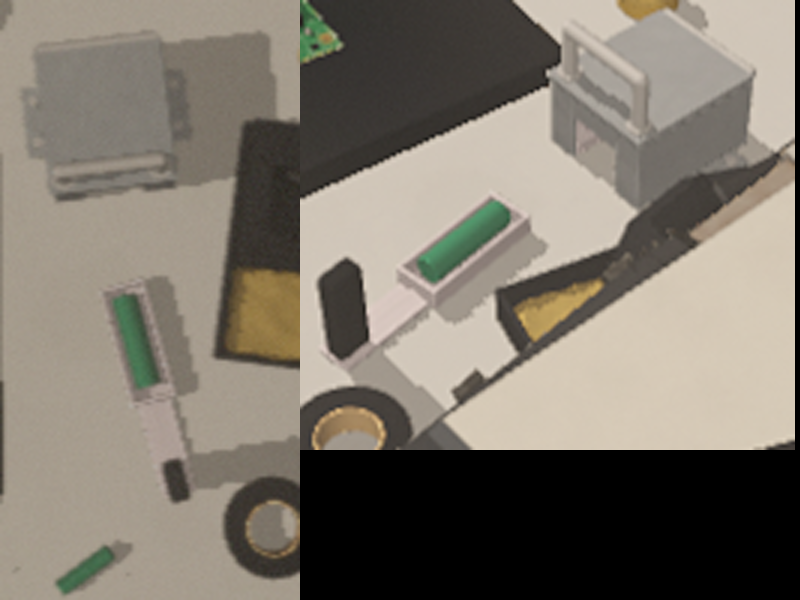

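The crop shows the larger green cell lying in the tray, crop (135,340), and the tongue and black grip at (176,480). The smaller loose decoy is at (85,570). The tray is yawed differently from the box. The handle bar runs from about (55,178) to (168,163).

```bash
python3 - <<'E'
from h import *
c=pickle.load(open("top0.pkl","rb"));d=pickle.load(open("side0.pkl","rb"))
T=lambda L:[(270+(u-1)/3,150+(v-1)/3) for u,v in L]
np.set_printoptions(precision=4,suppress=True)
print("cam",ray(c,[(0,0)])[0])
tr=plane(c,T([(104,287),(147,277),(174,393),(133,403)]),.014)[:,:2]
print("tray",tr,tr.mean(0)); ax=(tr[0]+tr[1]-tr[2]-tr[3])/2;print(np.linalg.norm(ax),np.arctan2(ax[1],ax[0]))
lb=plane(c,T([(37,47),(157,35)]),.06)[:,:2];print("lid back",lb,np.linalg.norm(lb[0]-lb[1]))
bar=plane(c,T([(52,178),(168,163)]),.096)[:,:2];print("bar",bar,bar.mean(0))
for q in(lb,bar):
    e=q[0]-q[1];print(np.linalg.norm(e),"yaw",np.arctan2(-e[0],e[1]))
# cell green mask
hsv=cv2.cvtColor(c["frame"],cv2.COLOR_BGR2HSV)
m=cv2.inRange(hsv,(60,90,30),(90,255,255));m[:, :300]=0;m[:,345:]=0;m[:230]=0;m[300:]=0
n,(w,h),a=r=cv2.minAreaRect(cv2.findNonZero(m));bx=cv2.boxPoints(r)
p=plane(c,bx,.015)[:,:2];print("cell",plane(c,[n],.015),p)
# block in top: dark mask
m=cv2.inRange(cv2.cvtColor(c["frame"],cv2.COLOR_BGR2GRAY),0,75)
m[:300]=0;m[320:]=0;m[:,:318]=0;m[:,338:]=0
r=cv2.minAreaRect(cv2.findNonZero(m));bx=cv2.boxPoints(r);print("blk px",bx,plane(c,bx,.066)[:,:2], plane(c,bx,.003)[:,:2])
# side block
m=cv2.inRange(cv2.cvtColor(d["frame"],cv2.COLOR_BGR2GRAY),0,75)
k,l,st,ce=cv2.connectedComponentsWithStats(m);i=l[292,234];print("side blk",st[i],ce[i])
# predicted from tray pose
u=ax/np.linalg.norm(ax);o=tr.mean(0);v=np.array([-u[1],u[0]])
for z in(.066,.003):
  P=[np.r_[o-u*(96+a)/1e3+v*b/1e3,z] for a,b in((12,7),(12,-7),(-12,-7),(-12,7))]
  print(z,"top",proj(c,P),"side",proj(d,P))
print("grip",o-u*.096)
E
```

```text
cam [0.4204 0.289  0.9781]
tray [[0.4738 0.32  ]
 [0.48   0.2901]
 [0.3997 0.2736]
 [0.3936 0.3019]] [0.4368 0.2964]
0.08211729066142355 0.21203547314007357
lid back [[0.6324 0.3594]
 [0.6384 0.2793]] 0.08028570052937743
bar [[0.5395 0.3487]
 [0.5472 0.2748]] [0.5433 0.3118]
0.08028570052937743 yaw 0.07525233675204644
0.07430309903278302 yaw 0.10389549013094074
cell [[0.436  0.3012 0.015 ]] [[0.4633 0.3125]
 [0.4653 0.3051]
 [0.4087 0.2899]
 [0.4067 0.2974]]
blk px [[324.1177 304.4706]
 [329.5294 303.1177]
 [332.5883 315.353 ]
 [327.1765 316.7059]] [[0.3549 0.2825]
 [0.3572 0.272 ]
 [0.3335 0.2667]
 [0.3311 0.2772]] [[0.3504 0.2821]
 [0.3529 0.2708]
 [0.3275 0.2651]
 [0.325  0.2764]]
side blk [227 277  16  33 386] [234.4016 292.5648]
0.066 top [[325.5008 317.4804]
 [332.5092 315.7694]
 [329.585  303.6826]
 [322.5865 305.3883]] side [[223.5437 282.1898]
 [229.2181 286.6071]
 [240.319  278.5594]
 [234.6368 274.2661]]
0.003 top [[325.141  314.4487]
 [331.6943 312.8494]
 [328.9608 301.5501]
 [322.4162 303.1448]] side [[227.4952 306.935 ]
 [232.9314 311.3303]
 [243.4636 303.3295]
 [238.0211 299.0518]]
grip [0.3429 0.2762]
```

```bash
python3 -m jog '[{"rz":-0.145,"grip":45},{"rz":-0.145,"grip":45},{"rz":-0.145,"grip":45},{"dx":-0.5,"dy":-0.93},{"dx":-0.5,"dy":-0.93},{"dx":-0.5,"dy":-0.93},{"dx":-0.5,"dy":-0.93},{"dx":-0.5,"dy":-0.93},{"dx":-0.5,"dy":-0.93},{"dx":-0.5,"dy":-0.93},{"dx":-0.5,"dy":-0.93},{"dx":-0.5,"dy":-0.93},{"dx":-0.5,"dy":-0.93},{"dx":-0.5,"dy":-0.93},{"dx":-0.5,"dy":-0.93},{"dx":-0.5,"dy":-0.93},{}]'
cat >> h.py <<'E'
def delta(R,p,target):
    return np.round(np.array(R).T@(np.array(target)-np.array(p))/.025,2)
E
python3 - <<'E'
from h import *
from plant import env,optics
s=env.read_state();R=np.array(s["orientation"]);p=s["tool_pos"]
print(s["t"],p,R.round(3).tolist(),"tooly",np.arctan2(R[1,1],R[0,1])-np.pi/2,s["gripper_width"],s["joint_positions"])
print(delta(R,p,[.343,.275,.05]))
# refine box with side view lid corners
np.set_printoptions(precision=4,suppress=True)
d=pickle.load(open("side0.pkl","rb"));c=pickle.load(open("top0.pkl","rb"))
S=[(220+(u-301)/3,190+(v-1)/3) for u,v in((672,12),(753,72))]
print("side lid back",plane(d,S,.06))
# slot bottom corners & box bottom in side
S=[(220+(u-301)/3,190+(v-1)/3) for u,v in((577,152),(613,180),(641,207))]
print("slot L,R, corner bottom",plane(d,S,0))
E
```

```text
0.1 [0.12090022 0.53630076 0.24949217] [[-0.975, 0.22, -0.001], [0.22, 0.975, -0.001], [0.0, -0.001, -1.0]] tooly -0.22181631399463764 0.0855235851241929 [ 1.13366962e+00  3.81110838e-01  1.29815796e+00  1.83431155e-05
  1.46361264e+00 -2.15312182e-01]
[-10.97  -8.23   7.99]
side lid back [[0.6345 0.3564 0.06  ]
 [0.6395 0.2805 0.06  ]]
slot L,R, corner bottom [[0.5448 0.3353 0.    ]
 [0.5487 0.3014 0.    ]
 [0.5489 0.2721 0.    ]]validation failed for argument at $[0]...
```

```bash
python3 -m jog '[{"dx":0,"dy":0,"dz":0,"rx":0,"ry":0,"rz":-0.145,"grip":45},{"dx":0,"dy":0,"dz":0,"rx":0,"ry":0,"rz":-0.145,"grip":45},{"dx":0,"dy":0,"dz":0,"rx":0,"ry":0,"rz":-0.145,"grip":45},{"dx":-0.5,"dy":-0.93,"dz":0,"rx":0,"ry":0,"rz":0,"grip":45},{"dx":-0.5,"dy":-0.93,"dz":0,"rx":0,"ry":0,"rz":0,"grip":45},{"dx":-0.5,"dy":-0.93,"dz":0,"rx":0,"ry":0,"rz":0,"grip":45},{"dx":-0.5,"dy":-0.93,"dz":0,"rx":0,"ry":0,"rz":0,"grip":45},{"dx":-0.5,"dy":-0.93,"dz":0,"rx":0,"ry":0,"rz":0,"grip":45},{"dx":-0.5,"dy":-0.93,"dz":0,"rx":0,"ry":0,"rz":0,"grip":45},{"dx":-0.5,"dy":-0.93,"dz":0,"rx":0,"ry":0,"rz":0,"grip":45},{"dx":-0.5,"dy":-0.93,"dz":0,"rx":0,"ry":0,"rz":0,"grip":45},{"dx":-0.5,"dy":-0.93,"dz":0,"rx":0,"ry":0,"rz":0,"grip":45},{"dx":-0.5,"dy":-0.93,"dz":0,"rx":0,"ry":0,"rz":0,"grip":45},{"dx":-0.5,"dy":-0.93,"dz":0,"rx":0,"ry":0,"rz":0,"grip":45},{"dx":-0.5,"dy":-0.93,"dz":0,"rx":0,"ry":0,"rz":0,"grip":45},{"dx":-0.5,"dy":-0.93,"dz":0,"rx":0,"ry":0,"rz":0,"grip":45},{"dx":0,"dy":0,"dz":0,"rx":0,"ry":0,"rz":0,"grip":45}]'
cat > st.py <<'E'
import sys
from h import *
from plant import env
np.set_printoptions(precision=4,suppress=True)
s=env.read_state();R=np.array(s["orientation"]);p=np.array(s["tool_pos"])
print("t",s["t"],p,"yaw",np.arctan2(R[1,1],R[0,1])-np.pi/2,"tilt",R[:2,2],"w",s["gripper_width"],s["gripper_force"],"F",np.array(s["ft_force"]))
if len(sys.argv)>3: print("units",delta(R,p,[float(x) for x in sys.argv[1:4]]))
E
python3 st.py .343 .275 .05
python3 - <<'E'
from h import *
c=pickle.load(open("top0.pkl","rb"));d=pickle.load(open("side0.pkl","rb"))
a=cv2.resize(c["frame"][155:222,272:338],(400,406),interpolation=cv2.INTER_CUBIC)
b=cv2.resize(d["frame"][188:263,298:376],(400,385),interpolation=cv2.INTER_CUBIC)
im=np.zeros((410,800,3),np.uint8);im[:406,:400]=a;im[:385,400:]=b
cv2.imwrite("pics/box.png",im)
E
```

```text
t: 2.22
tool_pos: [0.3444, 0.2747, 0.2497]
orientation: [[-0.978, -0.209, -0.001], [-0.209, 0.978, -0.0], [0.001, -0.0, -1.0]]
ft_force: [-0.9, 0.5, -1.0]
gripper_width: 0.045
gripper_force: 0.0
t 2.225 [0.3444 0.2747 0.2497] yaw 0.21080235965976102 tilt [-0.0006 -0.0003] w 0.044984591849690066 0.0 F [-0.8587  0.4913 -1.0191]
units [0.04 0.02 7.99]
```

View pics/box.png

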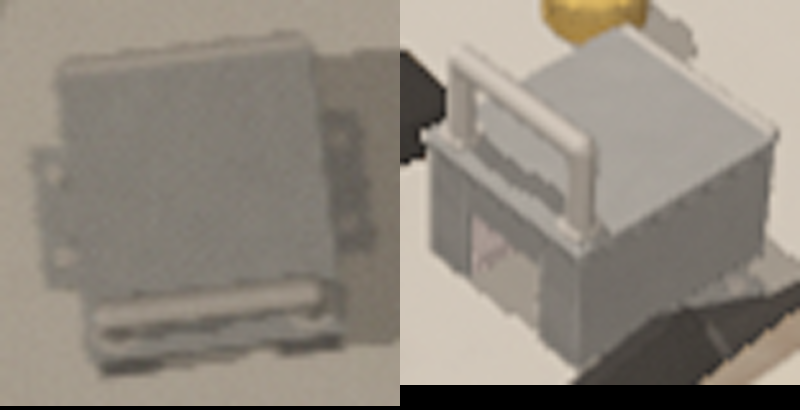

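The enlarged box view, top at left: bar from (100,317) to (322,293), lid side edges from (60,78) to (90,350) and (310,42) to (338,340). Side at right: slot foot at (472,278) and (540,325), front corners at (432,247) and (580,365). I'll compute the box pose from these and lower onto the grip at the same time.

```bash
python3 -m jog '[{"dx":0,"dy":0,"dz":1,"rx":0,"ry":0,"rz":0,"grip":45},{"dx":0,"dy":0,"dz":1,"rx":0,"ry":0,"rz":0,"grip":45},{"dx":0,"dy":0,"dz":1,"rx":0,"ry":0,"rz":0,"grip":45},{"dx":0,"dy":0,"dz":1,"rx":0,"ry":0,"rz":0,"grip":45},{"dx":0,"dy":0,"dz":1,"rx":0,"ry":0,"rz":0,"grip":45},{"dx":0.04,"dy":0.02,"dz":0.5,"rx":0,"ry":0,"rz":0,"grip":45},{"dx":0,"dy":0,"dz":0,"rx":0,"ry":0,"rz":0,"grip":45}]'
python3 - <<'E'
from h import *
from plant import optics
np.set_printoptions(precision=4,suppress=True)
c=pickle.load(open("top0.pkl","rb"));d=pickle.load(open("side0.pkl","rb"))
T=lambda L:[(272+u/6.06-.4,155+v/6.06-.4) for u,v in L]
S=lambda L:[(298+(u-400)/5.13-.4,188+v/5.13-.4) for u,v in L]
print("bar",plane(c,T([(100,317),(322,293)]),.097)[:,:2])
print("lid edges L,R (back,front)",plane(c,T([(60,78),(90,350),(310,42),(338,340)]),.06)[:,:2])
print("slot",plane(d,S([(472,278),(540,325)]),0)[:,:2])
print("front bottom L,R",plane(d,S([(432,247),(580,365)]),0)[:,:2])
print("side bar ends",plane(d,S([(460,55),(585,145)]),.096)[:,:2])
print("lid front top L,R, back R, back L",plane(d,S([(427,132),(582,250),(777,132),(625,28)]),.06)[:,:2])
t=optics.capture("side")["frame"];u=optics.capture("top")["frame"]
im=np.zeros((420,800,3),np.uint8);im[:420,:400]=cv2.resize(t[215:320,190:290],(400,420));im[:420,400:]=cv2.resize(u[225:330,280:380],(400,420));cv2.imwrite("pics/desc.png",im)
E
```

```text
t: 3.1
tool_pos: [0.3421, 0.276, 0.1122]
orientation: [[-0.977, -0.212, -0.001], [-0.212, 0.977, -0.0], [0.001, -0.0, -1.0]]
ft_force: [-0.2, 0.1, 0.5]
gripper_width: 0.0447
gripper_force: 0.0
bar [[0.5433 0.3465]
 [0.5491 0.2766]]
lid edges L,R (back,front) [[0.6281 0.3604]
 [0.5376 0.3524]
 [0.638  0.2778]
 [0.5389 0.2712]]
slot [[0.5419 0.3324]
 [0.548  0.2976]]
front bottom L,R [[0.5392 0.355 ]
 [0.5478 0.2727]]
side bar ends [[0.5462 0.3468]
 [0.5535 0.2825]]
lid front top L,R, back R, back L [[0.5364 0.3536]
 [0.5451 0.2711]
 [0.6408 0.2808]
 [0.6321 0.3603]]
```

View pics/desc.png

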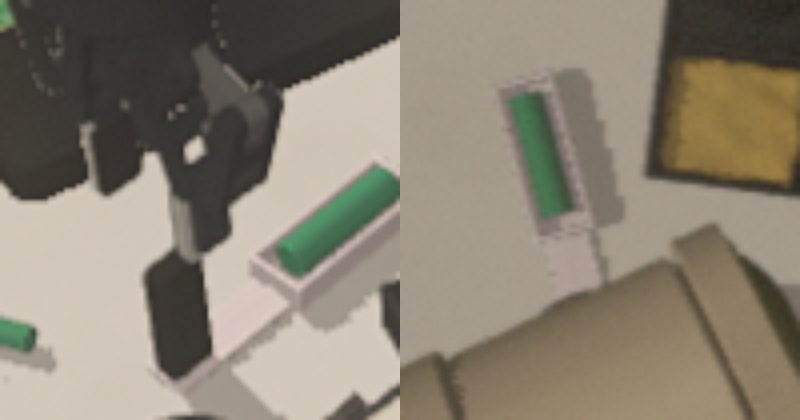

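The side view shows the two fingers straddling the black block, with its top at crop (178,260); the block is within the opening. Lowering and gripping.

```bash
python3 -m jog '[{"dx":-0.02,"dy":-0.08,"dz":0.83,"rx":0,"ry":0,"rz":0,"grip":45},{"dx":0,"dy":0,"dz":0.83,"rx":0,"ry":0,"rz":0,"grip":45},{"dx":0,"dy":0,"dz":0.83,"rx":0,"ry":0,"rz":0,"grip":45},{"dx":0,"dy":0,"dz":0,"rx":0,"ry":0,"rz":0,"grip":5},{"dx":0,"dy":0,"dz":0,"rx":0,"ry":0,"rz":0,"grip":5},{"dx":0,"dy":0,"dz":0,"rx":0,"ry":0,"rz":0,"grip":5},{"dx":0,"dy":0,"dz":0,"rx":0,"ry":0,"rz":0,"grip":5},{"dx":0,"dy":0,"dz":0,"rx":0,"ry":0,"rz":0,"grip":5},{"dx":0,"dy":0,"dz":0,"rx":0,"ry":0,"rz":0,"grip":5}]'
```

```text
t: 4.32
tool_pos: [0.3439, 0.2741, 0.051]
orientation: [[-0.977, -0.212, 0.001], [-0.212, 0.977, 0.001], [-0.002, 0.0, -1.0]]
ft_force: [-1.3, 0.2, 6.9]
gripper_width: 0.0133
gripper_force: 62.0
```

```bash
python3 -m jog '[{"dx":0,"dy":0,"dz":0,"rx":0,"ry":0,"rz":0.031,"grip":5},{"dx":0,"dy":0,"dz":0,"rx":0,"ry":0,"rz":0.031,"grip":5},{"dx":0,"dy":0,"dz":0,"rx":0,"ry":0,"rz":0.031,"grip":5},{"dx":0,"dy":0,"dz":0,"rx":0,"ry":0,"rz":0.031,"grip":5},{"dx":-0.2,"dy":0.1,"dz":-0.02,"rx":0,"ry":0,"rz":0,"grip":5},{"dx":-0.4,"dy":0.15,"dz":0,"rx":0,"ry":0,"rz":0,"grip":5},{"dx":-0.5,"dy":0.2,"dz":0,"rx":0,"ry":0,"rz":0,"grip":5},{"dx":-0.5,"dy":0.2,"dz":0,"rx":0,"ry":0,"rz":0,"grip":5},{"dx":-0.3,"dy":0.15,"dz":0,"rx":0,"ry":0,"rz":0,"grip":5},{"dx":-0.15,"dy":0.05,"dz":0,"rx":0,"ry":0,"rz":0,"grip":5},{"dx":0,"dy":0,"dz":0,"rx":0,"ry":0,"rz":0,"grip":5}]'
python3 st.py .3933 .2993 .05
python3 - <<'E'
from h import *
from plant import optics
for n,x,y,w,h in(("side",220,180,160,140),("top",260,150,100,120)):
    c=optics.capture(n);pickle.dump(c,open(n+"1.pkl","wb"))
    globals()[n]=cv2.resize(c["frame"][y:y+h,x:x+w],None,fx=600/(2*w) if 0 else (2.8 if n=="side" else 3.4),fy=(2.8 if n=="side" else 3.4),interpolation=cv2.INTER_CUBIC)
im=np.zeros((410,800,3),np.uint8);im[:side.shape[0],:side.shape[1]]=side;im[:top.shape[0],455:455+top.shape[1]]=top[:410]
cv2.imwrite("pics/pre.png",im);print(side.shape,top.shape)
E
```

```text
t: 5.7
tool_pos: [0.3935, 0.3, 0.051]
orientation: [[-0.996, -0.089, 0.001], [-0.089, 0.996, 0.0], [-0.001, 0.0, -1.0]]
ft_force: [-1.8, -1.4, 4.6]
gripper_width: 0.0132
gripper_force: 61.7
t 5.7 [0.3935 0.3    0.051 ] yaw 0.08925303941405338 tilt [0.0007 0.0003] w 0.013184646232107338 61.68901205062866 F [-1.8063 -1.3607  4.6   ]
units [ 0.01 -0.03  0.04]
(392, 448, 3) (408, 340, 3)
```

View pics/pre.png

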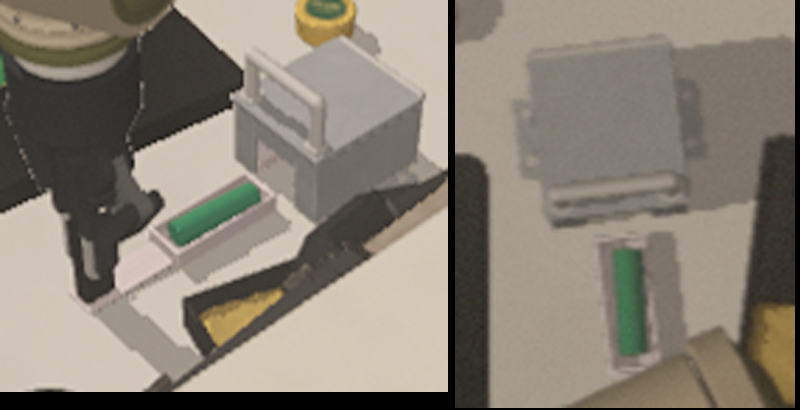

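The tray sits just in front of the slot. In the top crop its front corners are (600,241) and (644,236), its rear ones (614,369) and (658,362). In the side crop the front corners are (246,178) and (272,200).

```bash
python3 - <<'E'
from h import *
np.set_printoptions(precision=4,suppress=True)
c=pickle.load(open("top1.pkl","rb"));d=pickle.load(open("side1.pkl","rb"))
T=lambda L:[(260+(u-455)/3.4-.3,150+v/3.4-.3) for u,v in L]
S=lambda L:[(220+u/2.8-.3,180+v/2.8-.3) for u,v in L]
O=np.array([.5885,.3165]);a=.088;B=np.array([[np.cos(a),np.sin(a)],[-np.sin(a),np.cos(a)]])
f=lambda P:((P[:,:2]-O)@B.T*1e3)
print("tray top",f(plane(c,T([(600,241),(644,236),(658,362),(614,369)]),.014)))
print("tray side FL FR RR",f(plane(d,S([(246,178),(272,200),(175,250),(152,236)]),.014)))
print("lid top bl br fl fr",f(plane(c,T([(530,52),(670,40),(549,212),(688,200)]),.06)))
print("box bottom front top view",f(plane(c,T([(555,226),(688,212)]),0)))
print("side slot L,R, corners",f(plane(d,S([(259,175),(296,203),(237,157),(317,221)]),0)))
p=np.array([[.3935,.3]]);print("tcp",f(p))
E
```

```text
tray top [[ -62.2326   11.9113]
 [ -62.2285  -15.1623]
 [-139.7384  -14.9466]
 [-140.937    12.118 ]]
tray side FL FR RR [[ -63.0092   10.6826]
 [ -63.2547  -16.4684]
 [-140.5788  -11.1763]
 [-144.3542    8.1796]]
lid top bl br fl fr [[ 48.2001  39.2531]
 [ 45.9622 -43.2573]
 [-47.1065  38.4025]
 [-49.2972 -42.9172]]
box bottom front top view [[-48.2011  38.9872]
 [-48.8728 -44.0346]]
side slot L,R, corners [[-44.9441  18.3825]
 [-43.4067 -18.4014]
 [-45.0111  41.9933]
 [-43.8716 -40.1327]]
tcp [[-195.6956    0.7017]]
```

```bash
python3 -m jog '[{"dx":-0.2,"dy":0.03,"dz":0,"rx":0,"ry":0,"rz":0,"grip":5},{"dx":-0.2,"dy":0,"dz":0,"rx":0,"ry":0,"rz":0,"grip":5},{"dx":-0.2,"dy":0,"dz":0,"rx":0,"ry":0,"rz":0,"grip":5},{"dx":-0.2,"dy":0,"dz":0,"rx":0,"ry":0,"rz":0,"grip":5},{"dx":-0.2,"dy":0,"dz":0,"rx":0,"ry":0,"rz":0,"grip":5},{"dx":-0.2,"dy":0,"dz":0,"rx":0,"ry":0,"rz":0,"grip":5},{"dx":0,"dy":0,"dz":0,"rx":0,"ry":0,"rz":0,"grip":5}]'
```

```text
t: 6.68
tool_pos: [0.4233, 0.3033, 0.051]
orientation: [[-0.996, -0.089, 0.001], [-0.089, 0.996, 0.0], [-0.001, 0.0, -1.0]]
ft_force: [-1.0, 0.8, 4.7]
gripper_width: 0.0129
gripper_force: 61.7
```

```bash
python3 -m jog '[{"dx":-0.3,"dy":0,"dz":0,"rx":0,"ry":0,"rz":0,"grip":5},{"dx":-0.3,"dy":0,"dz":0,"rx":0,"ry":0,"rz":0,"grip":5},{"dx":-0.3,"dy":0,"dz":0,"rx":0,"ry":0,"rz":0,"grip":5},{"dx":-0.3,"dy":0,"dz":0,"rx":0,"ry":0,"rz":0,"grip":5},{"dx":-0.3,"dy":0,"dz":0,"rx":0,"ry":0,"rz":0,"grip":5},{"dx":-0.3,"dy":0,"dz":0,"rx":0,"ry":0,"rz":0,"grip":5},{"dx":-0.3,"dy":0,"dz":0,"rx":0,"ry":0,"rz":0,"grip":5},{"dx":0,"dy":0,"dz":0,"rx":0,"ry":0,"rz":0,"grip":5}]'; python3 st.py .4949 .3082 .05
```

```text
t: 7.68
tool_pos: [0.4761, 0.308, 0.051]
orientation: [[-0.996, -0.089, 0.002], [-0.089, 0.996, 0.001], [-0.002, 0.001, -1.0]]
ft_force: [2.0, 0.4, 3.1]
gripper_width: 0.0137
gripper_force: 61.4
t 7.675 [0.4761 0.308  0.051 ] yaw 0.08912061928938275 tilt [0.002  0.0007] w 0.013651008898870777 61.448060274124146 F [2.0048 0.4477 3.0558]
units [-0.75 -0.06  0.04]
```

```bash
python3 -m jog '[{"dx":-0.2,"dy":0,"dz":0,"rx":0,"ry":0,"rz":0,"grip":5},{"dx":-0.2,"dy":0,"dz":0,"rx":0,"ry":0,"rz":0,"grip":5},{"dx":-0.15,"dy":0,"dz":0,"rx":0,"ry":0,"rz":0,"grip":5},{"dx":0,"dy":0,"dz":0,"rx":0,"ry":0,"rz":0,"grip":5}]';python3 -m jog '[{"dx":-0.08,"dy":0,"dz":0,"rx":0,"ry":0,"rz":0,"grip":5},{"dx":0,"dy":0,"dz":0,"rx":0,"ry":0,"rz":0,"grip":5}]'; python3 -m jog '[{"dx":-0.08,"dy":0,"dz":0,"rx":0,"ry":0,"rz":0,"grip":5},{"dx":0,"dy":0,"dz":0,"rx":0,"ry":0,"rz":0,"grip":5}]'
```

```text
t: 8.18
tool_pos: [0.4886, 0.3091, 0.051]
orientation: [[-0.996, -0.089, 0.0], [-0.089, 0.996, 0.0], [-0.0, 0.0, -1.0]]
ft_force: [-1.6, 0.4, 5.6]
gripper_width: 0.0132
gripper_force: 61.8
t: 8.43
tool_pos: [0.4903, 0.3093, 0.051]
orientation: [[-0.996, -0.089, -0.0], [-0.089, 0.996, -0.0], [0.0, 0.0, -1.0]]
ft_force: [-4.3, -0.1, 6.2]
gripper_width: 0.0128
gripper_force: 62.0
t: 8.68
tool_pos: [0.4923, 0.3094, 0.051]
orientation: [[-0.996, -0.089, -0.001], [-0.089, 0.996, -0.0], [0.001, 0.0, -1.0]]
ft_force: [-3.3, -0.2, 6.8]
gripper_width: 0.0128
gripper_force: 62.0
```

```bash
for i in 1 2; do python3 -m jog '[{"dx":-0.06,"dy":0,"dz":0,"rx":0,"ry":0,"rz":0,"grip":5},{"dx":0,"dy":0,"dz":0,"rx":0,"ry":0,"rz":0,"grip":5}]' | grep -E "pos|ft"; done
```

```text
tool_pos: [0.4937, 0.3096, 0.051]
ft_force: [-4.0, -0.4, 7.3]
tool_pos: [0.4948, 0.3097, 0.051]
ft_force: [-4.9, -0.1, 8.3]
```

```bash
python3 -m jog '[{"dx":-0.06,"dy":0,"dz":0,"rx":0,"ry":0,"rz":0,"grip":5},{"dx":0,"dy":0,"dz":0,"rx":0,"ry":0,"rz":0,"grip":5}]' | grep -E "pos|ft"; python3 -m jog '[{"dx":-0.06,"dy":0,"dz":0,"rx":0,"ry":0,"rz":0,"grip":5},{"dx":0,"dy":0,"dz":0,"rx":0,"ry":0,"rz":0,"grip":5}]' | grep -E "pos|ft"
```

```text
tool_pos: [0.4948, 0.3097, 0.051]
ft_force: [-11.8, -0.6, 12.9]
tool_pos: [0.4948, 0.3098, 0.051]
ft_force: [-19.3, -2.2, 17.1]
```

Home against the back wall at tool x = 0.4948, as predicted. Easing off, releasing and rising.

```bash
python3 -m jog '[{"dx":0.06,"dy":0,"dz":0,"rx":0,"ry":0,"rz":0,"grip":5},{"dx":0.06,"dy":0,"dz":0,"rx":0,"ry":0,"rz":0,"grip":5},{"dx":0,"dy":0,"dz":0,"rx":0,"ry":0,"rz":0,"grip":40},{"dx":0,"dy":0,"dz":0,"rx":0,"ry":0,"rz":0,"grip":40},{"dx":0,"dy":0,"dz":0,"rx":0,"ry":0,"rz":0,"grip":40},{"dx":0,"dy":0,"dz":0,"rx":0,"ry":0,"rz":0,"grip":40},{"dx":0,"dy":0,"dz":0,"rx":0,"ry":0,"rz":0,"grip":40},{"dx":0,"dy":0,"dz":-0.3,"rx":0,"ry":0,"rz":0,"grip":40},{"dx":0,"dy":0,"dz":-1,"rx":0,"ry":0,"rz":0,"grip":40},{"dx":0,"dy":0,"dz":-1,"rx":0,"ry":0,"rz":0,"grip":40},{"dx":0,"dy":0,"dz":-1,"rx":0,"ry":0,"rz":0,"grip":40},{"dx":0,"dy":0,"dz":-1,"rx":0,"ry":0,"rz":0,"grip":40},{"dx":0,"dy":0,"dz":-0.7,"rx":0,"ry":0,"rz":0,"grip":40},{"dx":0,"dy":0,"dz":0,"rx":0,"ry":0,"rz":0,"grip":40}]'
python3 - <<'E'
from h import *
from plant import env,optics
print(env.read_state()["joint_positions"])
c=optics.capture("side");pickle.dump(c,open("side2.pkl","wb"));a=cv2.resize(c["frame"][170:330,210:390],(720,600*160//150*1 if 0 else 600));cv2.imwrite("pics/home.png",a)
E
```

```text
t: 11.42
tool_pos: [0.4959, 0.3098, 0.1773]
orientation: [[-0.996, -0.089, 0.003], [-0.089, 0.996, 0.001], [-0.003, 0.001, -1.0]]
ft_force: [-0.0, -0.4, 0.4]
gripper_width: 0.0403
gripper_force: 0.0
[ 3.56002706e-01  4.99053352e-01  1.31859652e+00 -3.29413726e-05
  1.32077872e+00 -1.30407797e+00]
```

View pics/home.png

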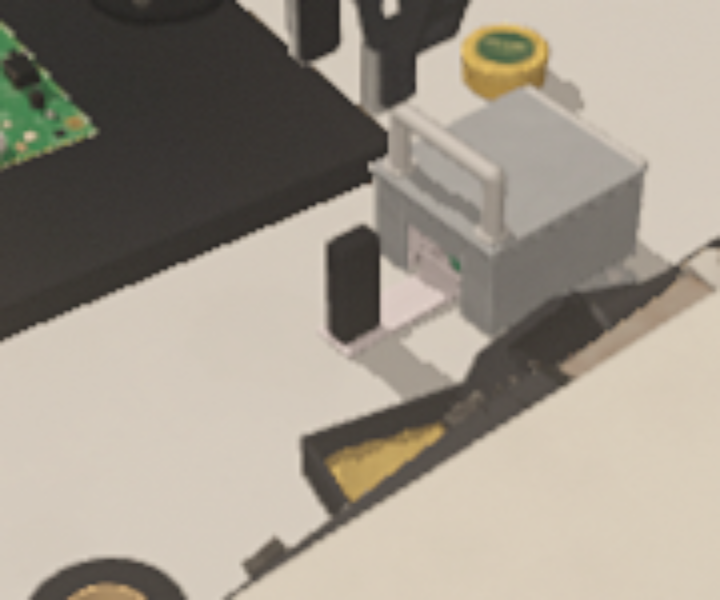

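The view shows the tray home, with the grip block at (353,285) free, the cell visible in the slot and the lid shut. The bar runs from (400,115) to (492,175). Next I turn the tool across the bar and descend.

```bash
python3 -m jog '[{"dx":0,"dy":0,"dz":0,"rx":0,"ry":0,"rz":0.157,"grip":50},{"dx":0,"dy":0,"dz":0,"rx":0,"ry":0,"rz":0.157,"grip":50},{"dx":0,"dy":0,"dz":0,"rx":0,"ry":0,"rz":0.157,"grip":50},{"dx":0,"dy":0,"dz":0,"rx":0,"ry":0,"rz":0.157,"grip":50},{"dx":0,"dy":0,"dz":0,"rx":0,"ry":0,"rz":0.157,"grip":50},{"dx":0,"dy":0,"dz":0,"rx":0,"ry":0,"rz":0.157,"grip":50},{"dx":0,"dy":0,"dz":0,"rx":0,"ry":0,"rz":0.157,"grip":50},{"dx":0,"dy":0,"dz":0,"rx":0,"ry":0,"rz":0.157,"grip":50},{"dx":0,"dy":0,"dz":0,"rx":0,"ry":0,"rz":0.157,"grip":50},{"dx":0,"dy":0,"dz":0,"rx":0,"ry":0,"rz":0.157,"grip":50},{"dx":0,"dy":0.7,"dz":0,"rx":0,"ry":0,"rz":0,"grip":50},{"dx":0,"dy":0.7,"dz":0,"rx":0,"ry":0,"rz":0,"grip":50},{"dx":0,"dy":0.7,"dz":0,"rx":0,"ry":0,"rz":0,"grip":50},{"dx":0,"dy":0,"dz":0.6,"rx":0,"ry":0,"rz":0,"grip":50},{"dx":0,"dy":0,"dz":0.6,"rx":0,"ry":0,"rz":0,"grip":50},{"dx":0,"dy":0,"dz":0,"rx":0,"ry":0,"rz":0,"grip":50}]'
python3 - <<'E'
from h import *
from plant import env,optics
c=optics.capture("side");pickle.dump(c,open("side3.pkl","wb"));a=cv2.resize(c["frame"][140:290,240:400],(640,600));cv2.imwrite("pics/bar.png",a)
E
python3 st.py .5487 .3135 .096
```

```text
t: 13.48
tool_pos: [0.5464, 0.3141, 0.1437]
orientation: [[-0.09, 0.996, -0.004], [0.996, 0.09, -0.001], [-0.001, -0.004, -1.0]]
ft_force: [0.3, 0.5, 0.8]
gripper_width: 0.0498
gripper_force: 0.0
t 13.525 [0.547  0.3143 0.1449] yaw -1.4805759072712668 tilt [-0.002  -0.0006] w 0.05018935701376529 0.0 F [-0.6445 -0.0954  0.1892]
units [-0.04  0.07  1.96]
```

View pics/bar.png

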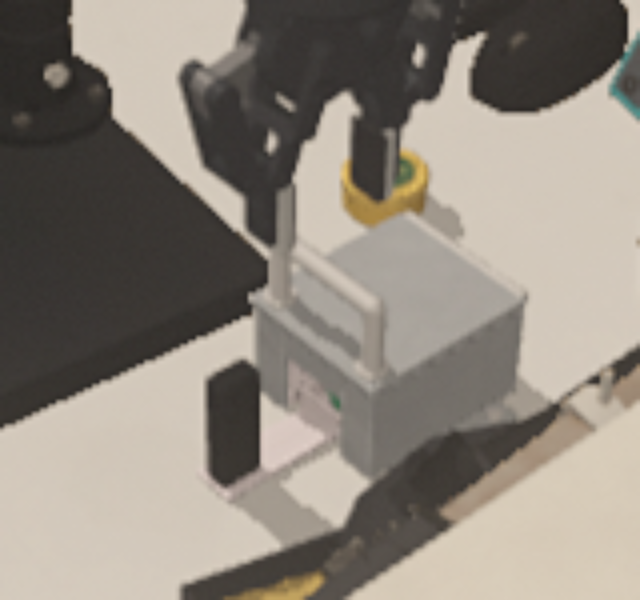

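The bar's middle, (330,275), lies below the midpoint between the fingertips (272,235) and (378,195). So it is well centred: descend and close.

```bash
python3 -m jog '[{"dx":0,"dy":0.06,"dz":0.64,"rx":0,"ry":0,"rz":0,"grip":50},{"dx":0,"dy":0,"dz":0.64,"rx":0,"ry":0,"rz":0,"grip":50},{"dx":0,"dy":0,"dz":0.64,"rx":0,"ry":0,"rz":0,"grip":50},{"dx":0,"dy":0,"dz":0,"rx":0,"ry":0,"rz":0,"grip":50}]' | grep -E "pos|ft"
python3 -m jog '[{"dx":0,"dy":0,"dz":0,"rx":0,"ry":0,"rz":0,"grip":3},{"dx":0,"dy":0,"dz":0,"rx":0,"ry":0,"rz":0,"grip":3},{"dx":0,"dy":0,"dz":0,"rx":0,"ry":0,"rz":0,"grip":3},{"dx":0,"dy":0,"dz":0,"rx":0,"ry":0,"rz":0,"grip":3},{"dx":0,"dy":0,"dz":0,"rx":0,"ry":0,"rz":0,"grip":3},{"dx":0,"dy":0,"dz":0,"rx":0,"ry":0,"rz":0,"grip":3},{"dx":0,"dy":0,"dz":0,"rx":0,"ry":0,"rz":0,"grip":3}]'
```

```text
tool_pos: [0.5486, 0.3142, 0.0959]
ft_force: [-1.0, -0.4, -0.5]
t: 14.9
tool_pos: [0.549, 0.3145, 0.0985]
orientation: [[-0.09, 0.996, -0.0], [0.996, 0.09, 0.0], [0.0, -0.0, -1.0]]
ft_force: [-5.3, -0.6, 5.3]
gripper_width: 0.0076
gripper_force: 58.7
```

```bash
python3 -m jog '[{"dx":0,"dy":0.13,"dz":-0.27,"rx":0,"ry":0,"rz":0,"grip":3},{"dx":0,"dy":0,"dz":0,"rx":0,"ry":0,"rz":0,"grip":3},{"dx":0,"dy":0.15,"dz":-0.26,"rx":0,"ry":0,"rz":0,"grip":3},{"dx":0,"dy":0,"dz":0,"rx":0,"ry":0,"rz":0,"grip":3},{"dx":0,"dy":0.17,"dz":-0.25,"rx":0,"ry":0,"rz":0,"grip":3},{"dx":0,"dy":0,"dz":0,"rx":0,"ry":0,"rz":0,"grip":3}]';  python3 -m jog '[{"dx":0,"dy":0.19,"dz":-0.23,"rx":0,"ry":0,"rz":0,"grip":3},{"dx":0,"dy":0,"dz":0,"rx":0,"ry":0,"rz":0,"grip":3},{"dx":0,"dy":0.21,"dz":-0.22,"rx":0,"ry":0,"rz":0,"grip":3},{"dx":0,"dy":0,"dz":0,"rx":0,"ry":0,"rz":0,"grip":3}]'
```

```text
t: 15.65
tool_pos: [0.5596, 0.3155, 0.1177]
orientation: [[-0.09, 0.996, -0.003], [0.996, 0.09, -0.0], [-0.0, -0.003, -1.0]]
ft_force: [-9.3, -1.9, 4.7]
gripper_width: 0.0076
gripper_force: 58.7
t: 16.15
tool_pos: [0.569, 0.3164, 0.1291]
orientation: [[-0.09, 0.996, -0.004], [0.996, 0.09, -0.001], [-0.0, -0.004, -1.0]]
ft_force: [-11.6, -1.6, 6.2]
gripper_width: 0.008
gripper_force: 59.0
```

```bash
python3 -m jog '[{"dx":0,"dy":0.23,"dz":-0.2,"rx":0,"ry":0,"rz":0,"grip":3},{"dx":0,"dy":0,"dz":0,"rx":0,"ry":0,"rz":0,"grip":3},{"dx":0,"dy":0.24,"dz":-0.18,"rx":0,"ry":0,"rz":0,"grip":3},{"dx":0,"dy":0,"dz":0,"rx":0,"ry":0,"rz":0,"grip":3},{"dx":0,"dy":0.25,"dz":-0.16,"rx":0,"ry":0,"rz":0,"grip":3},{"dx":0,"dy":0,"dz":0,"rx":0,"ry":0,"rz":0,"grip":3}]'
python3 - <<'E'
from h import *
from plant import env,optics
c=optics.capture("side");pickle.dump(c,open("side4.pkl","wb"));a=cv2.resize(c["frame"][140:290,240:400],(640,600));cv2.imwrite("pics/lift.png",a)
E
```

```text
t: 16.9
tool_pos: [0.5873, 0.3181, 0.1446]
orientation: [[-0.09, 0.996, -0.001], [0.996, 0.09, 0.0], [0.0, -0.001, -1.0]]
ft_force: [-14.6, -2.1, 16.5]
gripper_width: 0.0077
gripper_force: 59.4
```

View pics/lift.png

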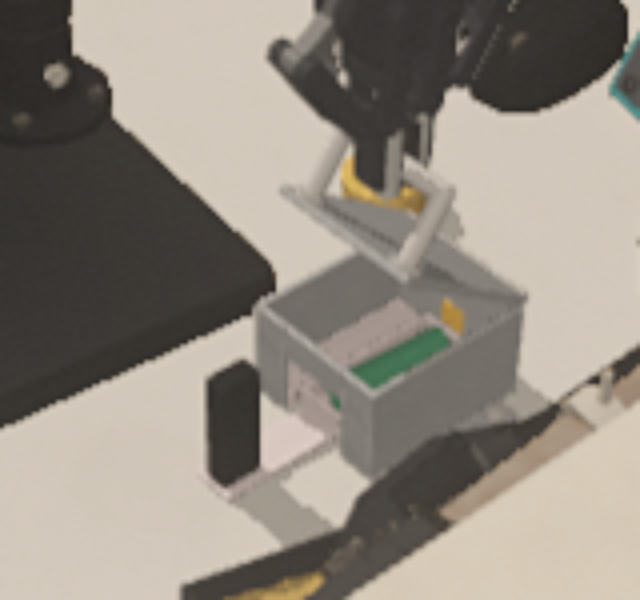

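Lid opens cleanly, the tray and cell stay home, and the forces are modest. I'll add the last 9 degrees, slightly farther out to relieve the radial load.

```bash
python3 -m jog '[{"dx":0,"dy":0.23,"dz":-0.19,"rx":0,"ry":0,"rz":0,"grip":3},{"dx":0,"dy":0,"dz":0,"rx":0,"ry":0,"rz":0,"grip":3},{"dx":0,"dy":0.23,"dz":-0.18,"rx":0,"ry":0,"rz":0,"grip":3},{"dx":0,"dy":0,"dz":0,"rx":0,"ry":0,"rz":0,"grip":3},{"dx":0,"dy":0,"dz":0,"rx":0,"ry":0,"rz":0,"grip":3},{"dx":0,"dy":0,"dz":0,"rx":0,"ry":0,"rz":0,"grip":3},{"dx":0,"dy":0,"dz":0,"rx":0,"ry":0,"rz":0,"grip":3}]'
python3 - <<'E'
from h import *
from plant import env,optics
c=optics.capture("side");pickle.dump(c,open("side5.pkl","wb"));a=cv2.resize(c["frame"][140:290,240:400],(640,600),interpolation=cv2.INTER_CUBIC);cv2.imwrite("pics/end.png",a)
p=env.read_state()["tool_pos"];x=.6363-p[0];z=p[2]-.0575;print(np.hypot(x,z),np.degrees(np.arctan2(z,x))-23.63)
u=np.array([.9961,.088]);v=np.array([-.088,.9961]);H=np.array([.5885,.3165])+.048*u
for t in (37,41,45,49,53):
    t=np.radians(t);P=[]
    for a,h in((-.098,.0025),):
        for y in(-.043,.043):
            q=H+u*(a*np.cos(t)+h*np.sin(t))+v*y;P.append([*q,.0575-a*np.sin(t)+h*np.cos(t)])
    print(np.degrees(t),((proj(c,P)-[240,140])*4).round().tolist())
E
```

```text
t: 17.82
tool_pos: [0.5997, 0.3192, 0.1519]
orientation: [[-0.09, 0.996, 0.0], [0.996, 0.09, 0.0], [0.0, 0.0, -1.0]]
ft_force: [-5.0, -0.2, 5.1]
gripper_width: 0.0078
gripper_force: 59.5
0.10124656095709228 45.20055194461813
37.0 [[411.0, 269.0], [282.0, 175.0]]
41.0 [[419.0, 256.0], [290.0, 162.0]]
45.0 [[428.0, 243.0], [298.0, 150.0]]
49.0 [[437.0, 230.0], [307.0, 137.0]]
53.0 [[447.0, 217.0], [316.0, 125.0]]
```

View pics/end.png

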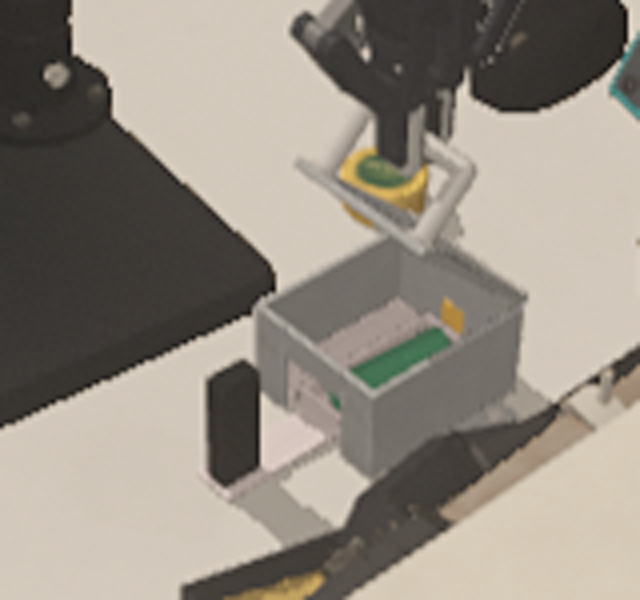

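The lid front corners at (425,247) and (298,160) match an opening of about 43 to 45 degrees. The cell is in the tray, which is home, and the bar is held steady. Handing in.

```bash
python3 -c "
from plant import env
print(env.job_done())"
```

```text
the job is handed in; nothing more can be done
None
```

I handed the job in at about 18 s of the 61 s allowed: the tray and its cell are fully home and released, and the gripper is holding the lid at about 44 degrees; no verdict came back.

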